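Clamp a carving blank

TASK

Clamp the half-carved wooden blank in its fixture: with a finger, push the clamp strap round until it stops against its stop with the pad over the blank, and only then press the cam lever fully down so that the pad bears on the blank. Nothing needs to be gripped or lifted; leave the blank and everything else on the bench where they are, and finish with the robot clear.

Things in the scene. Friction and masses are not known exactly. Their poses are not given: they have to be found in the camera images.
- strap (a joint): angle of the clamp strap about its vertical pivot, rad: 0 = over the blank against its stop, grows as it swings away, clockwise seen from above, to 1.4 at most; starts between 0.8 and 1.3. Stiff: it stays where it is left and takes about 3 N at strap_end to move.
- lever (a joint): angle of the cam lever, rad: 0 = raised (60 degrees above level), 1.05 = fully down (level); starts between 0 and 0.12. Stiff: it stays where it is left; 5 to 10 N at its tip push it down. The last third also compresses the pad's spring.
- pivot (a point): on the strap's vertical pivot axis at the height of the strap's top face, 86 mm above the bench; its frame is that of the fixture. With the strap home (joint 0) the strap points along this frame's -y; at angle q it points along (-sin q, -cos q, 0).
- strap_end (a point): top face of the strap above the pad, 115 mm from the pivot axis. The strap is a dark steel bar 22 mm wide and 20 mm high (66 to 86 mm above the bench) that ends 132 mm from the pivot axis.
- lever_tip (a point): upper face of the lever's black paddle, 8 mm short of its end. The paddle is 24 mm wide, 36 mm long and 14 mm thick. The lever is hinged on a level axis above the pivot (98 mm above the bench), points away from the pad in line with the strap and turns with it; this point lies 90 mm along the lever from that hinge and 9 mm above the lever's own centre line. Fully down, this point is 107 mm above the bench and 90 mm from the pivot axis.
- pad: round black rubber pad, 24 mm across and 6 mm thick, under the strap's free end (origin: on its axis at the strap's top face when raised). Lever up: its face is 60 mm above the bench, 10 mm above the blank. The lever drives it down 10 mm on to the blank and then presses with about 8 N by a spring.
- fixture: plywood fixture board, 250 x 300 x 18 mm, fixed to the bench, bearing two low fences, the steel pillar of the clamp and a stop pin (origin: at bench level 20 mm to the robot's side, its -x, of the board's centre; pivot at (0, 70) mm, pad home at (0, -45) mm in its frame)
- blank: half-carved pale wood blank, loose: flat block 110 x 110 x 32 mm (top 50 mm above the bench) with two pointed leaves on its far (+x) half, up to about 100 mm above the bench (origin: centre of its underside; frame nearly that of the fixture, its centre at about (0, -25) mm there)
- offcut: small pale wood offcut, 28 x 70 x 22 mm, lying on the fixture board behind the blank (origin: centre of its underside)
- burr_block: small wooden block 34 x 80 x 26 mm with four upright metal burrs (58 mm high in all), on the fixture board (origin: centre of its underside)
- handpiece: grey rotary-carver handpiece lying on the bench, 190 mm long, 32 mm thick (origin: under its middle, x along it)
- mallet: turned wooden mallet standing on its head, 84 mm across, 186 mm high (origin: centre of its underside)
- sander: cork sanding block 110 x 65 x 35 mm (origin: centre of its underside)
- gluejar: amber glass jar with white cap, 68 mm across, 85 mm high (origin: centre of its underside)
- gouge: wood gouge lying on the bench, 230 mm long, 20 mm thick (origin: under the ferrule, blade towards its +x)

How it is judged:
By the outcome, as a careful person would: the job done as asked, in the order asked, and still so for the second after the job is handed in, with the robot touching nothing.
It also fails if it takes over 51 s, if anything falls off the work surface, if the arm or the gripper's body presses on something with over 40 N, if the wrist force passes 120 N, or if a joint passes its speed limit or range.

ROBOT

A 6-joint arm with a two-finger parallel gripper is mounted at the origin on the work surface. World frame = base frame: x ahead of the robot, y to its left, z up, the work surface at z = 0. Lengths are in m, angles in degrees, forces in N, time in s.
With the tool pointing down it reaches from about 0.35 to 0.875 m from the base axis. Payload 4.2 kg.
Tool frame: the origin (TCP) lies at the very end of the fingers, on their centre line; the grasp point (between the pads) lies 19 mm behind it (grip_point_offset is the distance from the TCP to the grasp point, in m); z points along the fingers, y is the direction in which the jaws open and shut (so a half turn about z gives the same grasp; the last joint's range is limited). The gripper opens to 87 mm and grips with 3 to 60 N. Pads are 19 mm wide; open, the fingers measure 117 mm over their backs; the gripper's body (75 mm by 190 mm) begins 51 mm behind the grasp point.
Start: joints at [-51.188, 22.042, 0.453, 0, -68.411, -14.817], TCP at [0.254, -0.571, 0.223] pointing down, gripper open.
Joint ranges: [-179.83, 179.83], [-69.29, 118.12], [-61.27, 80.66], [-181.25, 117.63], [-171.15, -9.14], [-177.46, 177.46]. Speed limits (degrees/s): [159.86, 159.86, 180, 180, 180, 180].

INTERFACE

Orientations are given as [roll, pitch, yaw] about the fixed x, y, z axes, in that order (R = Rz(yaw) Ry(pitch) Rx(roll)).
In Python, from bench import get_state, get_image, calibration, close_job, grip_point_offset gives the robot as it stands. The module is installed in compiled form; this text tells all that it offers.
- The arm moves only by the tool play_rows, never from a script. Its argument "deltas" is a list that holds one entry, the list of rows, each a list of 7 numbers: the shift along the tool's x, y, z in mm, then the turn, a rotation vector about the tool's x, y, z in rad, then the opening, from 0 (shut) to 1 (fully open). A call has 1 to 10 rows; each row shifts and turns the pose as measured when the row begins, along the tool's axes as they then stand; what a row does not reach is not made up. A row lasts 1/12 s, in which the tool goes at most 41.7 mm and 7.16 degrees, less where a joint would pass 70% of its speed; a pose out of reach is approached as far as the arm can. A call is refused whole if a number of a shift passes 41.7 or a number of a turn 0.125, either way. A call with a gripper value outside its range is refused whole. The fingers move at their own pace and stop on an object; "newtons" is the grip in N (left out, the last holds). Time passes only in rows, so rows that do not move let the fingers close. It gives the time, the measured TCP pose, the force and the opening at its end, in the units of the state.
- get_state(): the state, without advancing time (a new reading comes with each control period).
- get_image(name): name is "side" or "top"; returns (picture, depth): 384x512x3 uint8, red, green, blue; 384x512 float32, m along the optical axis (not along the pixel's ray), 0 where there is no reading.
- calibration(name): a dict with "K" (3x3 intrinsics, pixels), "k1" (the pictures are not rectified: a ray, as slopes to the right and down, at radius r is drawn at 1 + k1 r^2 times it, then the intrinsics apply), "rvec" (rotation vector, rad) and "tvec" (3), from world to camera coordinates, as OpenCV has them. Camera axes: x right, y down, z forward; pixel columns grow to the right and rows downward; lengths in m; the calibration is good to about 2 mm. A picture is of the moment at which its call begins. calibration takes no time and is no camera call.
- close_job(): hands the job in, once; it reports no verdict.
The state is a dict: "clock": time; "joint_pos": joint angles; "joint_vel": joint speeds; "joint_torque": joint torques, N m; "tcp_pos": TCP position; "ee_rot": TCP orientation; "contact_force": force on the tool from outside, world axes, zero at the start; "torque": the same for the moment, N m; "opening": opening from 0.0 (shut) to 1.0 (fully open).
Only numpy, scipy, OpenCV 4.12 (cv2) and the standard library are available. Lean on these libraries where they do the work, as an engineer would, in place of code of your own. Each camera call takes 0.05 s, during which the arm holds its last target.

## Working session

There is one attempt and no reset: what is moved stays moved. The work goes in short steps, Python scripts to look and compute and a tool call to move; the robot and the scene stay as the last step left them, time stands still between calls to the robot, and variables do not carry over. Pictures are saved under pics/ and viewed, and the job is handed in when it is done.

Besides the shell and the picture viewer there is one more tool, called by a JSON object that holds its "method" and its "body". play_rows: Moves the arm, as the interface text tells. Its arguments: {"type":"object","properties":{"deltas":{"type":"array","items":{"type":"array","items":{"type":"array","items":{"type":"number"}}}},"newtons":{"type":"number"}},"required":["deltas"]}

```bash
mkdir -p pics; cat > h.py <<'E'
import numpy as np, cv2
from bench import *
def cam(n):
    c=calibration(n); R=cv2.Rodrigues(np.array(c['rvec'],float))[0]; return np.array(c['K'],float),float(c['k1']),R,np.array(c['tvec'],float).ravel()
def ray(n,u,v):
    K,k1,R,t=cam(n)
    p=np.linalg.inv(K)@np.array([u,v,1.]); d=p[:2]; s=d.copy()
    for _ in range(30): s=d/(1+k1*(s@s))
    return -R.T@t, R.T@np.array([s[0],s[1],1.])
def onz(n,u,v,z):
    o,d=ray(n,u,v); return o+d*(z-o[2])/d[2]
def bydepth(n,u,v,dep):
    o,d=ray(n,u,v); return o+d*dep
def proj(n,P):
    K,k1,R,t=cam(n); c=R@np.array(P,float)+t; s=c[:2]/c[2]; s=s*(1+k1*(s@s)); return (K@np.array([s[0],s[1],1]))[:2]
def cloud(n,dep):
    K,k1,R,t=cam(n); vv,uu=np.mgrid[:384,:512]
    D=np.stack([(uu-K[0,2])/K[0,0],(vv-K[1,2])/K[1,1]],-1); s=D.copy()
    for _ in range(30): s=D/(1+k1*(s**2).sum(-1,keepdims=True))
    C=np.concatenate([s,np.ones((384,512,1))],-1)*dep[...,None]
    return (C-t)@R
E
python3 - <<'E'
from h import *
for n in('top','side'):
    im,d=get_image(n); np.savez(f'{n}0.npz',im=im,d=d); cv2.imwrite(f'pics/{n}0.png',cv2.resize(im[...,::-1],(800,600),interpolation=cv2.INTER_CUBIC))
    K,k1,R,t=cam(n); print(n,-R.T@t,R[2],K[0,0],k1)
print(get_state(),grip_point_offset)
E
```

```text
top [ 0.3616503  -0.01707023  1.15145836] [ 0.18398413  0.00709899 -0.98290358] 401.99930712039463 -0.1169396349523091
side [0.31159973 0.84485765 0.93060439] [ 0.19626853 -0.71753946 -0.66829319] 368.6562013037142 -0.11772211612905475
{'clock': 0.1, 'joint_pos': array([-5.11868736e+01,  2.20863345e+01,  3.90063055e-01, -2.34393603e-02,
       -6.84126240e+01, -1.48165512e+01]), 'joint_vel': array([ 0.00945713, -0.14335764,  0.17756207,  0.16206344,  0.00875126,
        0.0746784 ]), 'joint_torque': array([-2.66614670e-04, -3.91689956e+01,  1.87935501e+01,  4.23191831e+00,
        1.34953854e-02, -7.62495893e-05]), 'tcp_pos': array([ 0.25397405, -0.57049878,  0.22159085]), 'ee_rot': array([ 1.79889154e+02, -6.79300516e-03, -1.56012063e+02]), 'contact_force': array([ 0.33528608, -0.51767803, -0.54786302]), 'torque': array([0.01529811, 0.00949188, 0.00335618]), 'opening': 1.0037454999197073} 0.0187
```

View pics/top0.png

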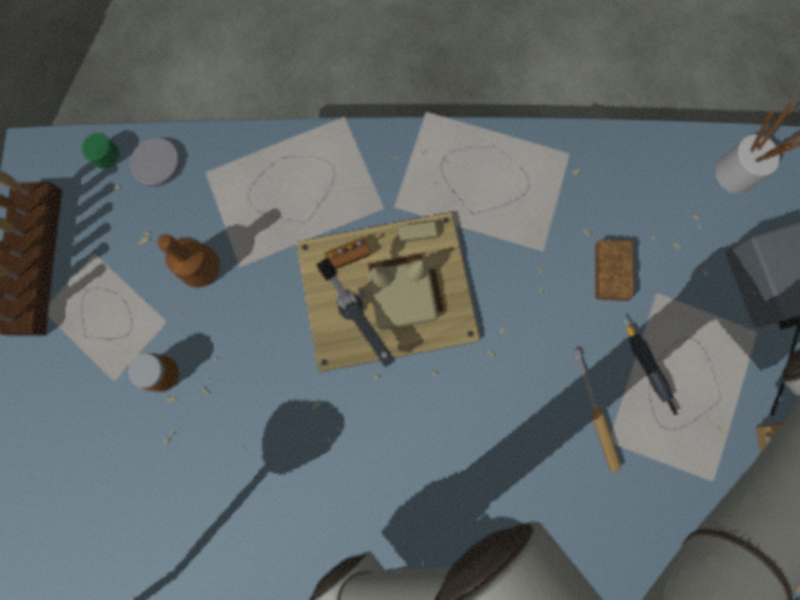

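View pics/side0.png

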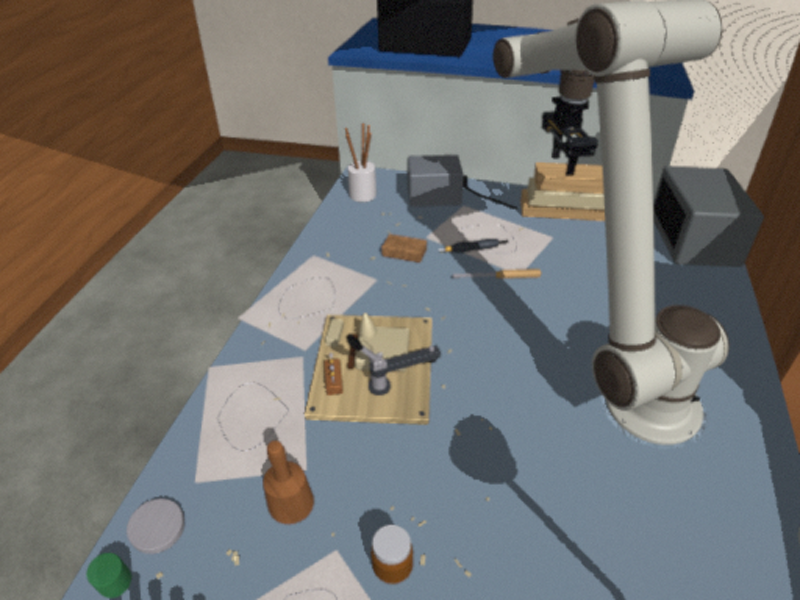

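The top view shows the board at about (300–480, 212–370). The pivot is near (348,304), the strap end near (388,360), the lever paddle near (325,268), and the blank around (405,295). I'll zoom in and measure.

```bash
python3 - <<'E'
from h import *
z=np.load('top0.npz'); im,d=z['im'],z['d']
c=im[125:245,180:320]; cv2.imwrite('pics/topc.png',cv2.resize(np.clip(c[...,::-1]*1.5,0,255).astype(np.uint8),(700,600),interpolation=cv2.INTER_CUBIC))
P=cloud('top',d)
for u,v in [(191,156),(289,136),(307,219),(205,236),(223,195),(230,205),(236,213),(246,229),(208,171),(258,200),(270,180)]:
    print(u,v,(P[v,u]*1000).round())
z=np.load('side0.npz'); im,d=z['im'],z['d']
c=im[190:280,185:295]; cv2.imwrite('pics/sidec.png',cv2.resize(np.clip(c[...,::-1]*1.4,0,255).astype(np.uint8),(733,600),interpolation=cv2.INTER_CUBIC))
E
```

```text
191 156 [684. 199.  21.]
289 136 [752. -90.   2.]
307 219 [ 502. -139.    1.]
205 236 [451. 152.  15.]
223 195 [557.  95.  86.]
230 205 [529.  76.  89.]
236 213 [508.  60.  85.]
246 229 [465.  32.  85.]
208 171 [600. 124. 178.]
258 200 [549.   1.  53.]
270 180 [605. -32.  52.]
```

View pics/topc.png

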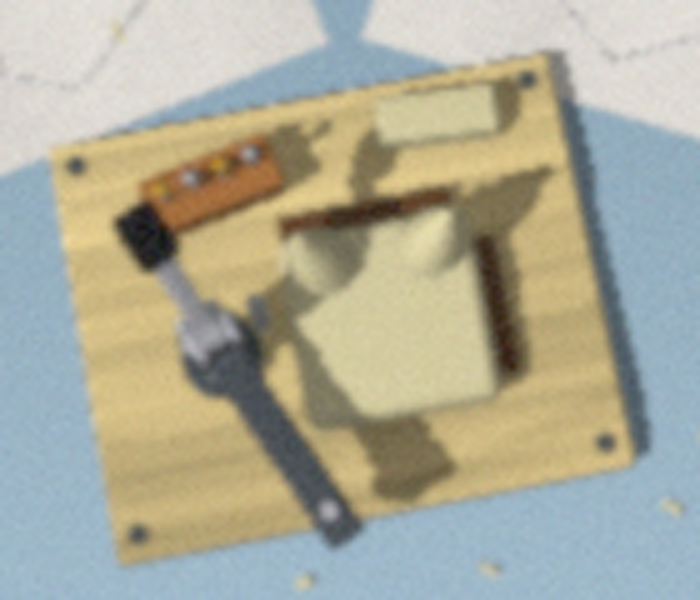

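View pics/sidec.png

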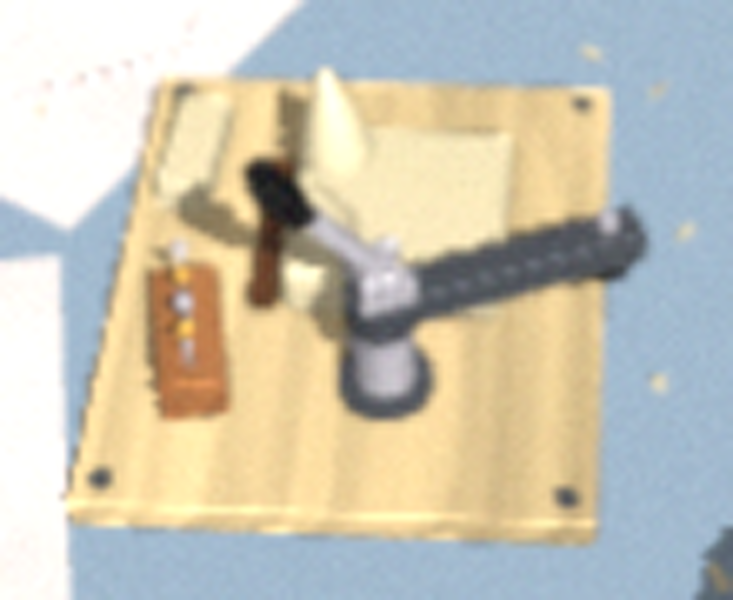

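```bash
python3 - <<'E'
from h import *
T=lambda x,y:((x+.5)/5-.5+180,(y+.5)/5-.5+125)
S=lambda x,y:((x+.5)/6.664-.5+185,(y+.5)/6.667-.5+190)
C=[onz('top',*T(*p),.018) for p in [(52,147),(550,55),(635,462),(122,563)]]
for c in C: print('corner',(c*1e3).round(1))
FL,FR,NR,NL=C
print([np.linalg.norm(a-b).round(4) for a,b in((FL,FR),(FR,NR),(NR,NL),(NL,FL))])
ex=(FL+FR-NL-NR)[:2]; ey=(FL+NL-FR-NR)[:2]
a1=np.arctan2(ex[1],ex[0]); a2=np.arctan2(-ey[0],ey[1]); print('yaw',np.degrees([a1,a2]))
yaw=(a1*0.5+a2*.5); cen=sum(C)[:2]/4
Rz=np.array([[np.cos(yaw),-np.sin(yaw)],[np.sin(yaw),np.cos(yaw)]])
org=cen+Rz@[-.02,0]; piv=org+Rz@[0,.07]; pad=org+Rz@[0,-.045]
print('cen',cen,'org',org,'piv',piv,'padhome',pad)
def tri(pt,ps):
    o1,d1=ray('top',*T(*pt)); o2,d2=ray('side',*S(*ps))
    A=np.stack([d1,-d2],1); s=np.linalg.lstsq(A,o2-o1,rcond=None)[0]
    p,q=o1+s[0]*d1,o2+s[1]*d2; return ((p+q)/2*1e3).round(1),np.linalg.norm(p-q)*1e3
print('rivet',tri((329,511),(612,222)))
r=onz('top',*T(329,511),.086)[:2]; e=onz('top',*T(345,535),.086)[:2]
print('rivet on 86',r,'dist piv',np.linalg.norm(r-piv),np.linalg.norm(e-piv))
v=Rz.T@(r-piv); print('q',np.arctan2(-v[0],-v[1]), 'fixture vec',v)
print('paddle',tri((147,238),(280,194)))
z=np.load('top0.npz');P=cloud('top',z['d']);im=z['im']
# steel dark strap points in depth between 80 and 95
m=(P[...,2]>.078)&(P[...,2]<.094); vv,uu=np.where(m); s=(uu>180)&(uu<320)&(vv>125)&(vv<245); print(s.sum(),(P[m][s].min(0)),(P[m][s].max(0)))
m=(P[...,2]>.10)&(np.mgrid[:384,:512][1]>180)&(np.mgrid[:384,:512][1]<240)&(np.mgrid[:384,:512][0]>150)&(np.mgrid[:384,:512][0]<200)
print('lever pts',np.c_[np.argwhere(m),(P[m]*1e3).round()][::6])
for p in [(315,265),(440,240)]:
  u,v=T(*p);print('leaf',P[int(v)-4:int(v)+5,int(u)-4:int(u)+5,2].max())
E
```

```text
corner [691.3 202.6  18. ]
corner [747.5 -90.6  18. ]
corner [ 505.6 -136.2   18. ]
corner [447.6 154.2  18. ]
[np.float64(0.2985), np.float64(0.2462), np.float64(0.2961), np.float64(0.2484)]
yaw [10.95257045 11.05949127]
cen [0.59800758 0.03248872] org [0.57837544 0.02867047] piv [0.56501157 0.09738297] padhome [ 0.58696649 -0.01550185]
rivet (array([468.9,  34. ,  86.3]), np.float64(3.228384006505285))
rivet on 86 [0.47055487 0.03410644] dist piv 0.1136925170133845 0.12908463722547384
q 1.1726502288028071 fixture vec [-0.10479964 -0.04407974]
paddle (array([600.7, 124.2, 161.5]), np.float64(1.5603137303346957))
496 [ 0.4513506  -0.03435297  0.07818838] [0.66468083 0.11742723 0.09395257]
lever pts [[ 155.  209.  362.  -17. 1151.]
 [ 166.  207.  613.  127.  179.]
 [ 167.  206.  611.  130.  178.]
 [ 168.  204.  607.  134.  181.]
 [ 168.  210.  608.  119.  181.]
 [ 169.  207.  605.  127.  182.]
 [ 170.  203.  603.  137.  180.]
 [ 170.  209.  604.  123.  175.]
 [ 171.  205.  601.  132.  178.]
 [ 171.  211.  601.  117.  175.]
 [ 172.  206.  597.  129.  182.]
 [ 172.  212.  601.  116.  16
[... 541 characters left out ...]
218.  578.  105.  128.]
 [ 185.  218.  575.  105.  128.]
 [ 186.  216.  573.  110.  125.]
 [ 186.  222.  576.   96.  110.]
 [ 187.  220.  572.  100.  118.]
 [ 188.  216.  569.  111.  121.]
 [ 188.  223.  572.   94.  106.]
 [ 189.  218.  567.  106.  117.]
 [ 189.  224.  568.   91.  109.]
 [ 190.  217.  566.  110.  106.]
 [ 190.  223.  566.   93.  109.]
 [ 191.  217.  564.  110.  103.]
 [ 191.  223.  563.   93.  108.]
 [ 192.  218.  562.  107.  102.]
 [ 192.  224.  561.   91.  104.]
 [ 193.  219.  558.  104.  109.]
 [ 193.  225.  559.   88.  103.]
 [ 194.  219.  556.  104.  103.]
 [ 195.  219.  553.  104.  105.]
 [ 198.  224.  362.  -17. 1151.]]
leaf 0.0970996872468861
leaf 0.09996274189930257
```

Checks against the given sizes:

| Quantity | Measured | Given |
|---|---|---|
| Board | 298×247 mm | 300×250 mm |
| Rivet (strap_end) height | 86.3 mm | 86 mm |
| Rivet distance from pivot | 113.7 mm | 115 mm |

The two ways of measuring fixture yaw agree at 11°. The strap is at about 1.17 rad, which is within the stated range. I'll close the gripper and turn the tool to yaw −79° first.

{"method": "play_rows", "body": {"deltas": [[[0,0,0,0,0,-0.125,0],[0,0,0,0,0,-0.125,0],[0,0,0,0,0,-0.125,0],[0,0,0,0,0,-0.125,0],[0,0,0,0,0,-0.125,0],[0,0,0,0,0,-0.125,0],[0,0,0,0,0,-0.125,0],[0,0,0,0,0,-0.125,0],[0,0,0,0,0,-0.125,0],[0,0,0,0,0,-0.125,0]]], "newtons": 20}}

```text
clock: 0.93
tcp_pos: [0.2524, -0.5671, 0.2147]
ee_rot: [179.7, 0.8, -84.1]
contact_force: [0.5, -0.1, -0.2]
opening: 0.327
```

```bash
cat >> h.py <<'E'
from scipy.spatial.transform import Rotation as Ro
PIV=np.array([.56501,.09738]); YAW=np.radians(11.0)
FR=np.array([[np.cos(YAW),-np.sin(YAW)],[np.sin(YAW),np.cos(YAW)]])
def W(fx,fy,z): # mm rel pivot in fixture axes -> world m
    p=PIV+FR@np.array([fx,fy])/1e3; return np.array([p[0],p[1],z/1e3])
def to(target,rpy=(180,0,-79)):
    s=get_state(); R=Ro.from_euler('xyz',s['ee_rot'],degrees=True); G=Ro.from_euler('xyz',rpy,degrees=True)
    d=R.inv().apply(np.array(target)-s['tcp_pos'])*1e3
    print('tool d',d.round(1),'rotvec',(R.inv()*G).as_rotvec().round(3),'G-frame d',(G.inv().apply(np.array(target)-s['tcp_pos'])*1e3).round(1))
def rel():
    s=get_state(); p=FR.T@(s['tcp_pos'][:2]-PIV)*1e3; print('fixture rel',p.round(1),'z',(s['tcp_pos'][2]*1e3).round(1),'F',s['contact_force'].round(1),'op',round(s['opening'],2),'t',round(s['clock'],2),'rpy',s['ee_rot'].round(1),'j',s['joint_pos'].round(0))
E
python3 - <<'E'
from h import *
q=1.17; s=np.array([-np.sin(q),-np.cos(q)]); n=np.array([-np.cos(q),np.sin(q)])
f=105*s+46*n; print(f); t=W(f[0],f[1],225); print(t); to(t); rel()
E
```

```text
[-114.62579024    1.38860064]
[0.45222525 0.07687146 0.225     ]
tool d [-619.9 -265.5   -2.9] rotvec [ 0.005  0.014 -0.088] G-frame d [-594.  -319.1  -10.3]
fixture rel [-433.7 -592.6] z 214.7 F [ 0.5 -0.1 -0.2] op 0.33 t 0.93 rpy [179.7   0.8 -84.1] j [-51.  22.  -0.  -0. -68.  57.]
```

{"method": "play_rows", "body": {"deltas": [[[0,0,0,0.005,0.014,-0.088,0],[-36,-19,-2,0,0,0,0],[-36,-19,-2,0,0,0,0],[-36,-19,-2,0,0,0,0],[-36,-19,-2,0,0,0,0],[-36,-19,-2,0,0,0,0],[-36,-19,-2,0,0,0,0],[-36,-19,-2,0,0,0,0],[-36,-19,-2,0,0,0,0],[-36,-19,-2,0,0,0,0]]]}}

```text
clock: 1.77
tcp_pos: [0.3539, -0.2105, 0.2257]
ee_rot: [179.6, 0.6, -79.3]
contact_force: [2.1, 0.6, -0.4]
opening: 0.006
```

```bash
python3 - <<'E'
from h import *
to(W(-115,1,225)); rel()
E
```

```text
tool d [-263.9 -149.4    2.2] rotvec [ 0.007  0.01  -0.006] G-frame d [-263.  -151.     0.7]
fixture rel [-266. -262.] z 225.7 F [ 2.1  0.6 -0.4] op 0.01 t 1.77 rpy [179.6   0.6 -79.3] j [ -8.   1. -26.  -0. -63.  19.]
```

{"method": "play_rows", "body": {"deltas": [[[-33,-18.5,-1,0.007,0.01,-0.006,0],[-33,-18.5,-1,0,0,0,0],[-33,-18.5,-1,0,0,0,0],[-33,-18.5,-1,0,0,0,0],[-33,-18.5,-1,0,0,0,0],[-33,-18.5,-1,0,0,0,0],[-33,-18.5,-1,0,0,0,0],[-30,-18,-1,0,0,0,0],[0,0,0,0,0,0,0]]]}}

```text
clock: 2.52
tcp_pos: [0.4488, 0.0945, 0.2346]
ee_rot: [-179.8, 0.1, -78.5]
contact_force: [0.3, 0.4, 0.1]
opening: 0.008
```

```bash
python3 - <<'E'
from h import *
to(W(-115,1,72)); rel()
for n in('top','side'):
    im,d=get_image(n); cv2.imwrite(f'pics/{n}1.png',cv2.resize(im[100:300,100:360][...,::-1],(780,600),interpolation=cv2.INTER_CUBIC))
E
```

```text
tool d [ 18.5   1.2 162.6] rotvec [-0.004  0.001  0.008] G-frame d [ 18.3   0.4 162.6]
fixture rel [-114.6   19.3] z 234.6 F [0.3 0.4 0.1] op 0.01 t 2.52 rpy [-1.798e+02  1.000e-01 -7.850e+01] j [ 32.   5. -21.   0. -64. -21.]
```

View pics/side1.png

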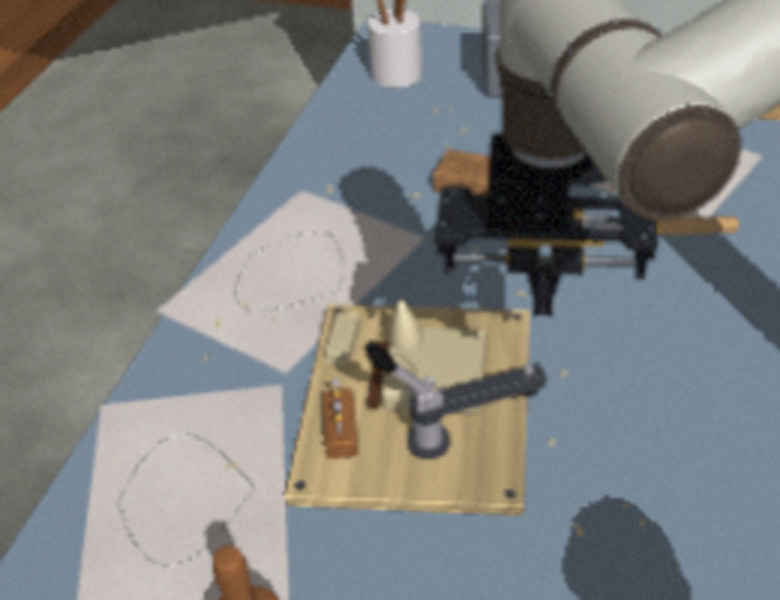

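The side view shows the closed fingers at about (542,305) in the crop, above and to the robot side of the strap end. The lever, near (380,355), is well clear. I'll descend beside the strap.

{"method": "play_rows", "body": {"deltas": [[[6,0,20,-0.004,0,0.008,0],[6,0,30,0,0,0,0],[6,0,30,0,0,0,0],[0,0,30,0,0,0,0],[0,0,25,0,0,0,0],[0,0,15,0,0,0,0],[0,0,5,0,0,0,0],[0,0,0,0,0,0,0]]]}}

```text
clock: 3.28
tcp_pos: [0.4469, 0.0641, 0.075]
ee_rot: [179.9, 0.0, -79.7]
contact_force: [-0.1, -0.2, 0.2]
opening: 0.003
```

```bash
python3 - <<'E'
from h import *
to(W(-115,1,72)); rel()
E
```

```text
tool d [-11.2  -7.1   3. ] rotvec [ 0.002  0.001 -0.013] G-frame d [-11.1  -7.3   3. ]
fixture rel [-122.3  -10.1] z 75.0 F [-0.1 -0.2  0.2] op 0.0 t 3.28 rpy [179.9   0.  -79.7] j [ 29.  16. -34.  -0. -40. -18.]
```

{"method": "play_rows", "body": {"deltas": [[[12,-5,1,0,0,-0.01,0],[9,-4,1,0,0,0,0],[9,-4,0,0,0,0,0],[9,-4,0,0,0,0,0],[8,-7,0,0,0,0,0],[0,0,0,0,0,0,0]]]}}

```text
clock: 3.78
tcp_pos: [0.4805, 0.0185, 0.0762]
ee_rot: [-180.0, 0.2, -79.4]
contact_force: [-0.8, 2.5, -0.1]
opening: 0.005
```

```bash
python3 - <<'E'
from h import *
to(W(-84,-72,72)); rel()
for n in('top',):
    im,d=get_image(n); cv2.imwrite(f'pics/{n}2.png',cv2.resize(im[110:260,170:370][...,::-1],(800,600),interpolation=cv2.INTER_CUBIC))
E
```

```text
tool d [ 10.6 -14.1   4.1] rotvec [-0.     0.003 -0.006] G-frame d [ 10.7 -14.    4.2]
fixture rel [-98.  -61.3] z 76.2 F [-0.8  2.5 -0.1] op 0.0 t 3.78 rpy [-180.     0.2  -79.4] j [ 21.  18. -30.  -0. -42. -11.]
```

View pics/top2.png

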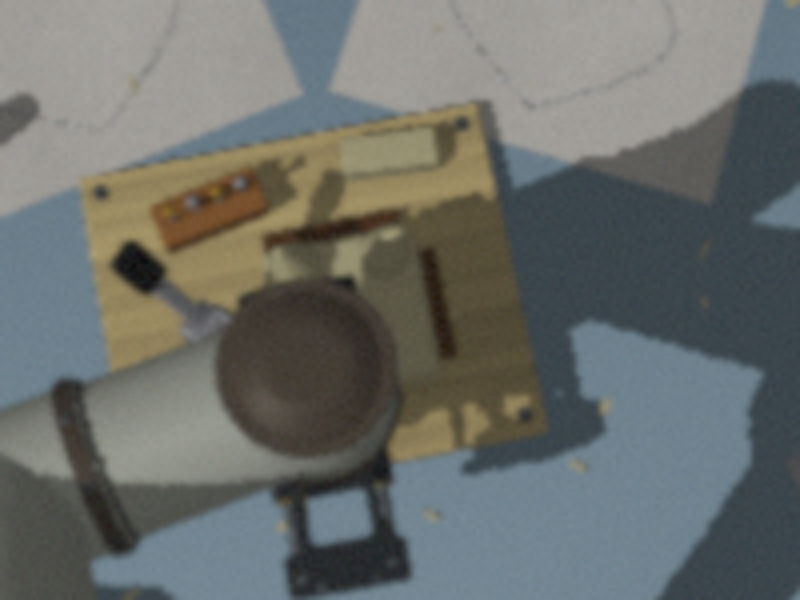

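The lever, at about (140,268) in the crop, has turned with the strap, so it's following the finger at about 2.5 N. I'll carry on round the arc.

{"method": "play_rows", "body": {"deltas": [[[6,-7,2,0,0,0,0],[6,-7,1,0,0,0,0],[6,-9,1,0,0,0,0],[6,-9,0,0,0,0,0],[5,-9,0,0,0,0,0],[0,0,0,0,0,0,0]]]}}

```text
clock: 4.33
tcp_pos: [0.5295, -0.0047, 0.0724]
ee_rot: [179.9, 0.1, -79.3]
contact_force: [-1.6, -0.1, 1.1]
opening: 0.004
```

```bash
python3 - <<'E'
from h import *
to(W(-26,-96.5,72)); rel()
E
```

```text
tool d [  3.  -28.4   0.4] rotvec [ 0.002  0.002 -0.005] G-frame d [  3.1 -28.4   0.4]
fixture rel [-54.4 -93.4] z 72.4 F [-1.6 -0.1  1.1] op 0.0 t 4.33 rpy [ 1.799e+02  1.000e-01 -7.930e+01] j [ 17.  22. -24.  -0. -44.  -6.]
```

{"method": "play_rows", "body": {"deltas": [[[1,-8,0,0,0,0,0],[1,-8,0,0,0,0,0],[1,-5,0,0,0,0,0],[0,-3,0,0,0,0,0],[0,0,0,0,0,0,0]]]}}

```text
clock: 4.75
tcp_pos: [0.5544, -0.0054, 0.0711]
ee_rot: [179.5, 0.0, -79.4]
contact_force: [-2.9, -1.0, 3.0]
opening: 0.006
```

```bash
python3 - <<'E'
from h import *
to(W(-26,-96.5,72)); rel()
E
```

```text
tool d [-2.4 -4.  -0.9] rotvec [ 0.009  0.    -0.007] G-frame d [-2.4 -4.1 -0.9]
fixture rel [-30.1 -98.9] z 71.1 F [-2.9 -1.   3. ] op 0.01 t 4.75 rpy [179.5   0.  -79.4] j [ 16.  24. -20.  -0. -46.  -5.]
```

{"method": "play_rows", "body": {"deltas": [[[0,-3,-1,0.009,0,0,0],[0,-3,0,0,0,0,0],[0,0,0,0,0,0,0]]]}}

```text
clock: 5.0
tcp_pos: [0.5597, -0.0044, 0.0714]
ee_rot: [179.9, 0.0, -79.4]
contact_force: [-1.3, -1.2, -0.6]
opening: 0.001
```

```bash
python3 - <<'E'
from h import *
rel()
E
```

```text
fixture rel [-24.6 -98.9] z 71.4 F [-1.3 -1.2 -0.6] op 0.0 t 5.0 rpy [179.9   0.  -79.4] j [ 16.  25. -20.  -0. -46.  -5.]
```

{"method": "play_rows", "body": {"deltas": [[[0,-2.5,0,0,0,0,0],[0,-2.5,0,0,0,0,0]]]}}

```text
clock: 5.17
tcp_pos: [0.5639, -0.0038, 0.0714]
ee_rot: [179.9, -0.0, -79.4]
contact_force: [-1.8, -3.7, 0.9]
opening: 0.005
```

{"method": "play_rows", "body": {"deltas": [[[0,-2.5,0,0,0,0,0],[0,-2.5,0,0,0,0,0]]]}}

```text
clock: 5.33
tcp_pos: [0.5648, -0.0038, 0.0712]
ee_rot: [179.2, -0.0, -79.4]
contact_force: [-9.5, -1.1, 7.0]
opening: 0.006
```

```bash
python3 - <<'E'
from h import *
rel()
for n in('side','top'):
    im,d=get_image(n); np.savez(f'{n}3.npz',im=im,d=d);cv2.imwrite(f'pics/{n}3.png',cv2.resize(im[150:300,160:360][...,::-1],(800,600),interpolation=cv2.INTER_CUBIC))
E
```

```text
fixture rel [-19.5 -99.3] z 71.2 F [-9.5 -1.1  7. ] op 0.01 t 5.33 rpy [179.2  -0.  -79.4] j [ 16.  25. -19.  -0. -47.  -5.]
```

View pics/side3.png

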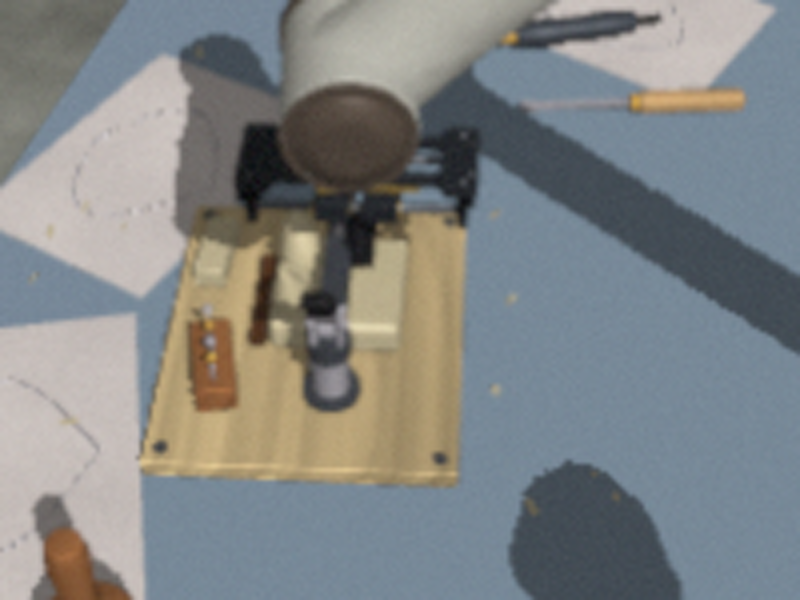

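Force rose to 9.5 N with almost no movement (0.9 mm of 5 mm commanded), so the strap is on its stop. In the crop the strap lies over the blank at about (335,260), with the lever raised at (325,300). I'll back off towards the robot and lift to check.

{"method": "play_rows", "body": {"deltas": [[[0,8,0,0,0,0,0],[0,10,0,0,0,0,0],[0,5,-20,0,0,0,0],[0,0,-35,0,0,0,0],[0,0,-35,0,0,0,0],[0,0,-35,0,0,0,0],[0,0,-30,0,0,0,0],[30,30,0,0,0,0,0],[30,30,0,0,0,0,0],[30,30,0,0,0,0,0]]]}}

```text
clock: 6.27
tcp_pos: [0.4814, -0.1073, 0.2375]
ee_rot: [-178.5, -0.1, -78.5]
contact_force: [0.4, -1.2, 0.2]
opening: 0.011
```

```bash
python3 - <<'E'
from h import *
rel()
for n in('side','top'):
    im,d=get_image(n); np.savez(f'{n}4.npz',im=im,d=d);cv2.imwrite(f'pics/{n}4.png',cv2.resize(im[125:245,175:335][...,::-1],(800,600),interpolation=cv2.INTER_CUBIC) if n=='top' else cv2.resize(im[185:275,180:300][...,::-1],(800,600),interpolation=cv2.INTER_CUBIC))
E
```

```text
fixture rel [-121.1 -184.9] z 237.5 F [ 0.4 -1.2  0.2] op 0.01 t 6.27 rpy [-1.785e+02 -1.000e-01 -7.850e+01] j [  6.   8. -17.  -0. -64.   5.]
```

View pics/side4.png

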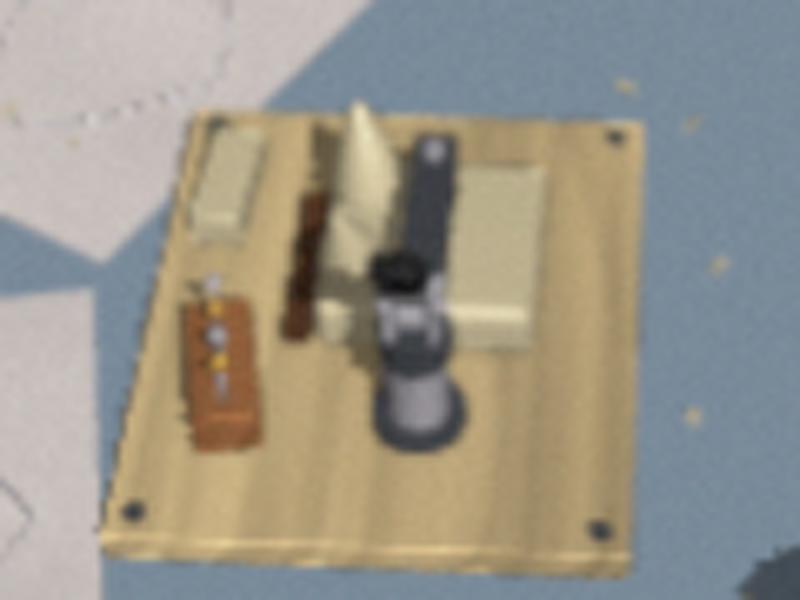

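View pics/top4.png

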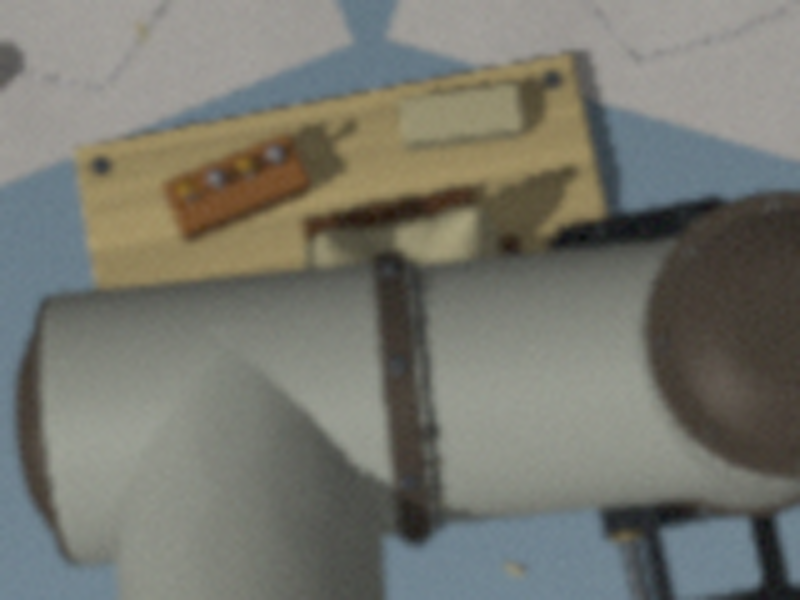

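```bash
python3 - <<'E'
from h import *
S=lambda x,y:((x+.5)/6.667-.5+180,(y+.5)/6.667-.5+185)
S0=lambda x,y:((x+.5)/6.664-.5+185,(y+.5)/6.667-.5+190)
for p in [S(433,150),S0(612,222)]:
    r=onz('side',*p,.086)[:2]; v=FR.T@(r-PIV)*1e3; print(r,v,np.hypot(*v),'q',np.arctan2(-v[0],-v[1]))
# expected rivet px if q=0
for q in (0,.03,.06):
    print(q,proj('side',W(-115*np.sin(q),-115*np.cos(q),86)),S(433,150))
# fixture measured by side: board corners z 18
c=[onz('side',*S(*p),.018) for p in [(195,112),(643,122),(630,560),(103,545)]]
for x in c: print((FR.T@(x[:2]-PIV)*1e3).round(1))
to(W(20,19,225))
E
```

```text
[ 0.58661172 -0.01312917] [   0.11869635 -112.60060646] 112.60066902514305 q -0.0010541356180671048
[0.46733447 0.03365537] [-108.04019134  -43.91645566] 116.62477448327863 q 1.1847140412981252
0 [244.61804129 206.58543689] (244.52174891255436, 207.07387130643468)
0.03 [245.64168522 206.62946842] (244.52174891255436, 207.07387130643468)
0.06 [246.66234352 206.69456681] (244.52174891255436, 207.07387130643468)
[ 143.2 -208.9]
[-104.6 -212.4]
[-105.4   86. ]
[139.6  90.7]
tool d [-205.5 -144.9   15.2] rotvec [-0.023 -0.     0.001] G-frame d [-205.7 -144.9   11.9]
```

```bash
python3 - <<'E'
from h import *
z=np.load('side4.npz'); P=cloud('side',z['d']); im=z['im'].astype(int)
vv,uu=np.mgrid[:384,:512]
roi=(uu>230)&(uu<250)&(vv>218)&(vv<235)
m=roi&(im.max(-1)<60)&(P[...,2]>.13)
q=(P[m][:,:2]-PIV)@FR*1e3
print(m.sum(),'fx',np.percentile(q[:,0],[2,50,98]).round(1),'fy',np.percentile(q[:,1],[2,50,98]).round(1),'z',np.percentile(P[m][:,2]*1e3,[2,50,98]).round(1))
for v in range(220,234,1):
    mm=m&(vv==v)
    if mm.any():
        q=(P[mm][:,:2]-PIV)@FR*1e3; print(v,mm.sum(),q.mean(0).round(1),(P[mm][:,2].mean()*1e3).round(1), uu[mm].min(),uu[mm].max())
m=roi&(P[...,2]>.17);print('max z',P[roi][:,2].max())
E
```

```text
42 fx [-11.2  -2.6   6.8] fy [42.5 56.4 61.9] z [152.3 174.8 180. ]
223 5 [-4.3 52.2] 178.6 238 242
224 7 [-1.9 56.8] 179.1 236 242
225 8 [-3.1 56.2] 174.5 236 243
226 8 [-3.1 57.8] 172.1 236 243
227 8 [-2.7 56.4] 166.5 236 243
228 6 [-1.3 47.9] 153.3 237 242
max z 0.18057839841189785
```

Strap angle measured at −0.001 rad from the side view (within about 0.02), so it is home. The lever is still raised, with the paddle top at 180 mm. Next I'll move above the pivot, on the inner side of the paddle.

{"method": "play_rows", "body": {"deltas": [[[-25,-16,0,-0.023,0,0,0],[-27,-17,0,0,0,0,0],[-27,-17,0,0,0,0,0],[-27,-17,0,0,0,0,0],[-27,-17,0,0,0,0,0],[-25,-16,0,0,0,0,0],[-15,-10,0,0,0,0,0],[0,0,0,0,0,0,0]]]}}

```text
clock: 7.03
tcp_pos: [0.5606, 0.0913, 0.2438]
ee_rot: [-178.2, 0.3, -79.3]
contact_force: [-1.0, -0.2, -0.4]
opening: 0.007
```

```bash
python3 - <<'E'
from h import *
rel(); to(W(-1,3,235))
E
```

```text
fixture rel [-5.4 -5.1] z 243.8 F [-1.  -0.2 -0.4] op 0.01 t 7.03 rpy [-178.2    0.3  -79.3] j [ 26.  15.  -7.   0. -66. -15.]
tool d [-8.1 -4.1  8.9] rotvec [-0.031  0.005 -0.005] G-frame d [-8.1 -4.4  8.8]
```

{"method": "play_rows", "body": {"deltas": [[[-4,-3,8,-0.031,0.005,-0.005,0],[-4,-2,12,0,0,0,0],[0,0,15,0,0,0,0],[0,0,15,0,0,0,0],[0,0,10,0,0,0,0],[0,0,0,0,0,0,0]]]}}

```text
clock: 7.53
tcp_pos: [0.5673, 0.1049, 0.1841]
ee_rot: [-179.1, 0.3, -78.7]
contact_force: [-0.2, -0.4, -0.5]
opening: 0.009
```

```bash
python3 - <<'E'
from h import *
rel(); to(W(-1,12,172))
im,d=get_image('side'); cv2.imwrite('pics/side5.png',cv2.resize(im[160:280,180:340][...,::-1],(800,600),interpolation=cv2.INTER_CUBIC))
E
```

```text
fixture rel [3.7 6.9] z 184.1 F [-0.2 -0.4 -0.5] op 0.01 t 7.53 rpy [-179.1    0.3  -78.7] j [ 27.  19. -10.  -0. -60. -15.]
tool d [-5.   4.9 12.1] rotvec [-0.015  0.004  0.006] G-frame d [-5.1  4.7 12.1]
```

View pics/side5.png

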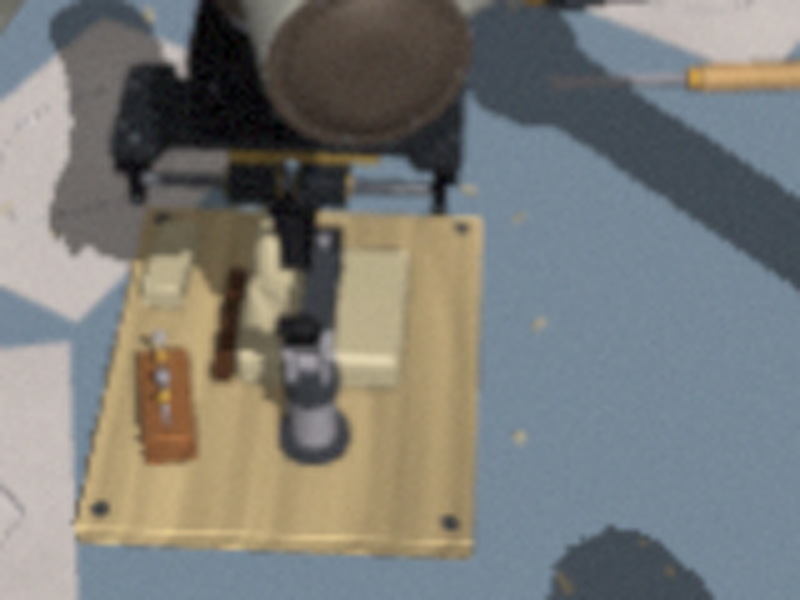

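The fingertip at (293,260) sits just behind the paddle at (300,325), about 5 mm off towards +x. I'll correct that and start pushing out and down.

{"method": "play_rows", "body": {"deltas": [[[-3,3,7,-0.015,0.004,0.006,0],[-3,3,6,0,0,0,0],[-4,0,1,0,0,0,0],[-4,0,0,0,0,0,0],[0,0,0,0,0,0,0]]]}}

```text
clock: 8.0
tcp_pos: [0.5602, 0.1189, 0.1732]
ee_rot: [-179.6, 0.1, -79.1]
contact_force: [-0.3, 0.1, -0.2]
opening: 0.003
```

```bash
python3 - <<'E'
from h import *
rel(); to(W(-1,22.5,172))
E
```

```text
fixture rel [-0.7 22. ] z 173.2 F [-0.3  0.1 -0.2] op 0.0 t 8.0 rpy [-1.796e+02  1.000e-01 -7.910e+01] j [ 28.  19. -12.   0. -59. -17.]
tool d [-0.5  0.3  1.2] rotvec [-0.008  0.001 -0.001] G-frame d [-0.5  0.3  1.2]
```

{"method": "play_rows", "body": {"deltas": [[[-7,0,3,-0.008,0,0,0],[-7,0,4,0,0,0,0],[-6,0,4,0,0,0,0],[-6,0,4,0,0,0,0],[0,0,0,0,0,0,0]]]}}

```text
clock: 8.42
tcp_pos: [0.5555, 0.1451, 0.1586]
ee_rot: [180.0, -0.1, -79.0]
contact_force: [0.6, -2.1, -0.1]
opening: 0.005
```

```bash
python3 - <<'E'
from h import *
rel(); to(W(-1,60,149))
E
```

```text
fixture rel [-0.3 48.6] z 158.6 F [ 0.6 -2.1 -0.1] op 0.01 t 8.42 rpy [ 1.8e+02 -1.0e-01 -7.9e+01] j [ 31.  20. -12.   0. -58. -20.]
tool d [-11.4   0.8   9.6] rotvec [ 0.    -0.003 -0.   ] G-frame d [-11.4   0.7   9.6]
```

{"method": "play_rows", "body": {"deltas": [[[-6,0,5,0,0,0,0],[-5,0,5,0,0,0,0],[-5,0,6,0,0,0,0],[-4,0,6,0,0,0,0],[0,0,1,0,0,0,0]]]}}

```text
clock: 8.83
tcp_pos: [0.5519, 0.1665, 0.1341]
ee_rot: [-179.9, -0.2, -79.0]
contact_force: [-0.2, -1.0, 2.6]
opening: 0.003
```

```bash
python3 - <<'E'
from h import *
rel(); to(W(-1,77.5,122.5))
im,d=get_image('side'); cv2.imwrite('pics/side6.png',cv2.resize(im[160:280,180:340][...,::-1],(800,600),interpolation=cv2.INTER_CUBIC))
E
```

```text
fixture rel [ 0.3 70.4] z 134.1 F [-0.2 -1.   2.6] op 0.0 t 8.83 rpy [-179.9   -0.2  -79. ] j [ 33.  22. -14.   0. -54. -22.]
tool d [-7.2  1.3 11.5] rotvec [-0.001 -0.003  0.   ] G-frame d [-7.1  1.3 11.6]
```

View pics/side6.png

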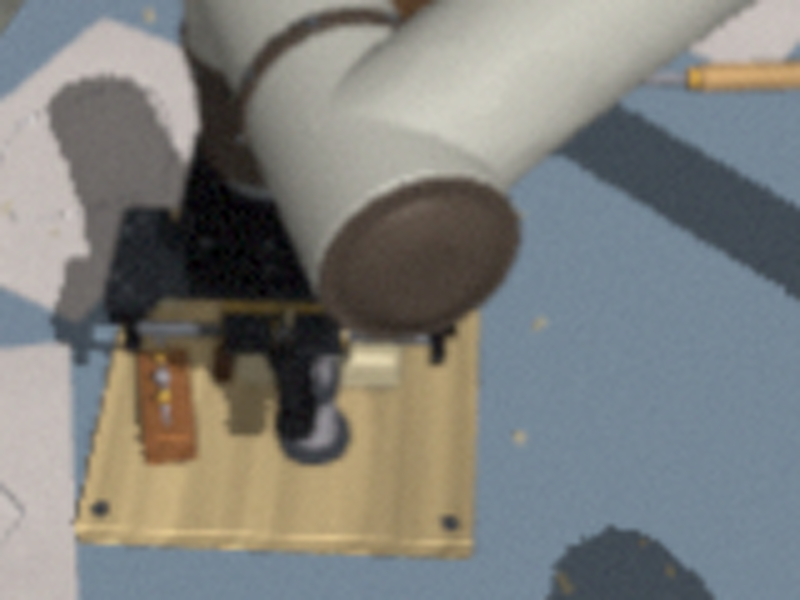

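{"method": "play_rows", "body": {"deltas": [[[-4,1,6,0,0,0,0],[-3,0,6,0,0,0,0],[-2,0,6,0,0,0,0],[-1,0,6,0,0,0,0],[0,0,3,0,0,0,0]]]}}

```text
clock: 9.3
tcp_pos: [0.5499, 0.1772, 0.1071]
ee_rot: [-179.7, -0.2, -79.0]
contact_force: [-3.9, -2.2, 14.4]
opening: 0.008
```

```bash
python3 - <<'E'
from h import *
rel(); to(W(-1,80.5,107))
E
```

```text
fixture rel [ 0.4 81.3] z 107.1 F [-3.9 -2.2 14.4] op 0.01 t 9.3 rpy [-179.7   -0.2  -79. ] j [ 34.  24. -15.   0. -51. -23.]
tool d [0.8 1.4 0.1] rotvec [-0.005 -0.003  0.001] G-frame d [0.8 1.4 0.1]
```

Height is 107.1 mm at 14 N. I'll press a little further to confirm it's on the stop.

{"method": "play_rows", "body": {"deltas": [[[0,0,3,0,0,0,0],[0,0,3,0,0,0,0]]]}}

```text
clock: 9.47
tcp_pos: [0.5502, 0.1773, 0.1068]
ee_rot: [-179.7, -0.3, -78.8]
contact_force: [-9.3, -4.0, 24.1]
opening: 0.004
```

{"method": "play_rows", "body": {"deltas": [[[0,0,4,0,0,0,0],[0,0,4,0,0,0,0]]]}}

```text
clock: 9.63
tcp_pos: [0.5502, 0.1773, 0.1068]
ee_rot: [-179.6, -0.4, -78.6]
contact_force: [-8.7, -3.1, 26.0]
opening: 0.005
```

The force rises to 26 N with no further travel, so the lever is at its hard stop at 106.8 mm. I'll lift straight off and move clear towards the robot.

{"method": "play_rows", "body": {"deltas": [[[0,0,-6,0,0,0,0],[0,0,-15,0,0,0,0],[0,0,-30,0,0,0,0],[0,0,-35,0,0,0,0],[0,0,-35,0,0,0,0],[0,0,-20,0,0,0,0]]]}}

```text
clock: 10.13
tcp_pos: [0.544, 0.1804, 0.244]
ee_rot: [179.6, -0.1, -78.8]
contact_force: [0.6, -0.4, 0.1]
opening: 0.006
```

{"method": "play_rows", "body": {"deltas": [[[30,25,0,0,0,0,0],[35,20,0,0,0,0,0],[35,18,0,0,0,0,0],[35,18,0,0,0,0,0],[35,18,0,0,0,0,0],[35,18,0,0,0,0,0],[35,18,0,0,0,0,0],[35,15,0,0,0,0,0],[35,10,0,0,0,0,0],[35,10,0,0,0,0,0]]]}}

```text
clock: 10.97
tcp_pos: [0.4452, -0.189, 0.2376]
ee_rot: [-179.3, 1.1, -77.9]
contact_force: [0.9, 0.3, 0.7]
opening: 0.007
```

{"method": "play_rows", "body": {"deltas": [[[35,10,0,0,0,0,0],[35,10,0,0,0,0,0],[35,10,0,0,0,0,0],[35,10,0,0,0,0,0],[0,0,0,0,0,0,0]]]}}

```text
clock: 11.38
tcp_pos: [0.4344, -0.3427, 0.2282]
ee_rot: [-179.1, 1.4, -78.3]
contact_force: [0.3, 0.3, 0.2]
opening: 0.001
```

```bash
python3 - <<'E'
from h import *
rel()
for n in('side','top'):
    im,d=get_image(n); np.savez(f'{n}7.npz',im=im,d=d);cv2.imwrite(f'pics/{n}7.png',cv2.resize(im[125:245,180:320][...,::-1],(700,600),interpolation=cv2.INTER_CUBIC) if n=='top' else cv2.resize(im[185:275,180:300][...,::-1],(800,600),interpolation=cv2.INTER_CUBIC))
E
```

```text
fixture rel [-212.2 -407. ] z 228.2 F [0.3 0.3 0.2] op 0.0 t 11.38 rpy [-179.1    1.4  -78.3] j [-22.  15.  -8.  -2. -67.  35.]
```

View pics/side7.png

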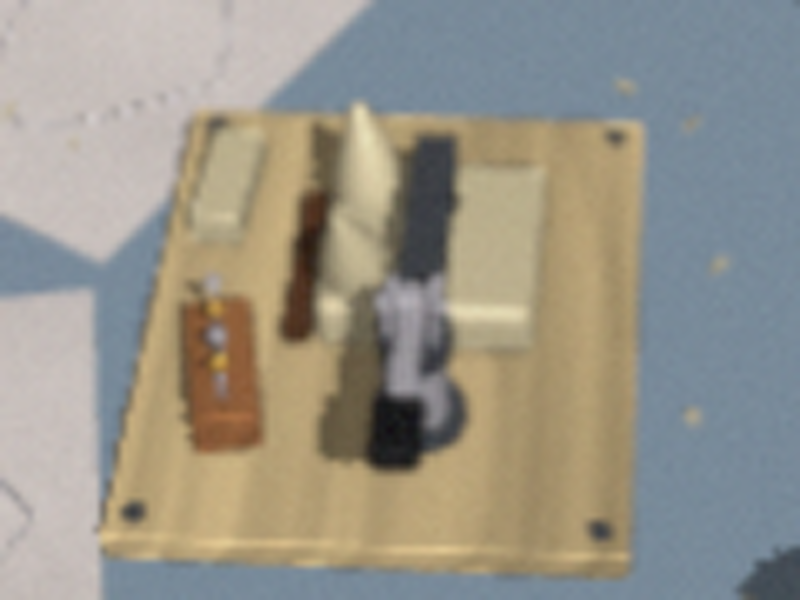

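View pics/top7.png

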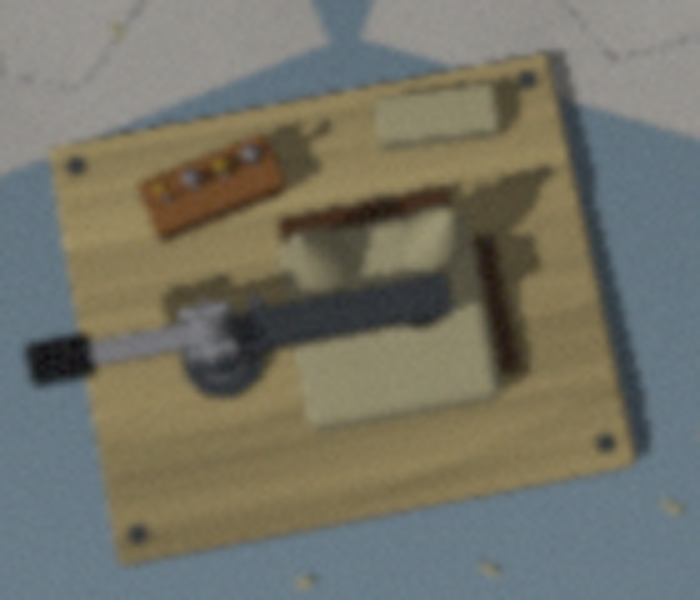

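Both views show the strap over the blank and the lever level, with the paddle at (58,360) in the top crop and (397,432) in the side crop. The rivet has sunk into the strap end. I'll check the angle and heights numerically.

```bash
python3 - <<'E'
from h import *
z=np.load('top7.npz'); im=z['im'].astype(int); P=cloud('top',z['d'])
vv,uu=np.mgrid[:384,:512]
roi=(uu>232)&(uu<272)&(vv>178)&(vv<195)
m=roi&(im.max(-1)<90)&(P[...,2]>.075)&(P[...,2]<.097)
X=np.array([onz('top',u,v,.086)[:2] for v,u in np.argwhere(m)]); f=(X-PIV)@FR*1e3
c=f.mean(0); w=np.linalg.svd(f-c)[2][0]; w=w if w[1]<0 else -w
print(m.sum(),'centre',c.round(1),'dir q',np.arctan2(-w[0],-w[1]).round(3),'q by pivot',np.arctan2(-c[0],-c[1]).round(3),'end',f[:,1].min().round(1),'median z',np.median(P[m][:,2]).round(4))
roi=(uu>183)&(uu<199)&(vv>190)&(vv<203); m=roi&(im.max(-1)<60)&(P[...,2]>.06)
f=(P[m][:,:2]-PIV)@FR*1e3; print('paddle',m.sum(),f.mean(0).round(1),'fy',f[:,1].min().round(),f[:,1].max().round(),'z med',np.median(P[m][:,2]).round(4))
for a,b in(('side4','side7'),('side0','side7')):
    A=np.load(a+'.npz')['im'];B=np.load(b+'.npz')['im']
    c=(slice(200,232),slice(250,262)) ; print(a,b,'blank right edge diff',np.abs(A[c].astype(int)-B[c]).mean().round(2))
A=np.load('top0.npz')['im'].astype(int);B=np.load('top7.npz')['im'].astype(int)
c=(slice(135,160),slice(200,290)); print('offcut/burr diff',np.abs(A[c]-B[c]).mean().round(2))
g=get_state(); print(g['contact_force'].round(1),g['clock'])
E
```

```text
318 centre [ -0.8 -78. ] dir q -0.011 q by pivot 0.011 end -129.0 median z 0.086
paddle 91 [-3.6 78.6] fy -74.0 96.0 z med 0.108
side4 side7 blank right edge diff 1.54
side0 side7 blank right edge diff 20.42
offcut/burr diff 2.92
[-0.6  0.4  0.1] 11.4833
```

```bash
python3 -c "
from bench import *
print(close_job())"
```

```text
the job is handed in; nothing more can be done
None
```

The blank is clamped. I pushed the strap round to its stop first, then pressed the cam lever fully down, moved the arm clear and handed the job in at about 11.5 s.

**What I did:** The strap started at about 1.17 rad. I pushed it with the closed fingers until it would not move further and the force rose to 9.5 N. I then backed off and checked it was home before touching the lever. The lever went down to a hard stop, with the fingertip at 106.8 mm and 26 N. The arm then lifted off, moved clear, and read no contact force.

**Last checks:**
- **Strap:** the angle read between −0.011 and +0.011 rad, so it is home within what I can measure.
- **Lever:** the paddle's upper face was at about 108 mm, against 107 mm expected when fully down.
- **Pad:** I did not see it touching the blank, because the strap hides it. The rivet at the strap end sank out of view, which fits the pad having gone down.
- **Other things on the bench:** the blank, offcut and burr block showed no visible movement. I did not check the other items one by one.

**What disagreed:**
- The board's corners seen from the side camera were 8–10 mm off the top-view fit along the board. I relied on the top view, the rivet and the contact readings.
- The fingers stopped about 6 mm further on than planned. I put that down to the fingertips being thinner than I assumed.
- One pixel comparison of the blank before and after gave a large difference (20). I took it to be the changed strap and its shadow, since the blank's corner was at the same place in both top pictures.
- While pressing the lever there was up to 9 N of sideways force on the paddle. The angle check afterwards showed the strap had not shifted.

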